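# Wash up the cellar's tasting gear

### The arm

A 6-joint arm with a two-finger parallel gripper is mounted at the origin on the work surface. World frame = base frame: x ahead of the robot, y to its left, z up, the work surface at z = 0. Lengths are in m, angles in rad, forces in N, time in s.
With the tool pointing down it reaches from about 0.2 to 0.875 m from the base axis. Payload 3.4 kg.
Tool frame: the origin (TCP) lies between the finger pads; the fingertips stand 25 mm ahead of it and the grasp point (between the pads) lies 6 mm ahead of it (r.nose_length is the z of the fingertips in the tool frame, in m); z points along the fingers, y is the line along which they close (so a half turn about z gives the same grasp; the last joint's range is limited). The gripper opens to 94 mm and grips with 3 to 60 N. Pads are 16 mm wide; open, the fingers measure 119 mm over their backs; the gripper's body (75 mm by 177 mm) begins 78 mm behind the grasp point.
Start: joints at [-1.349, 0.276, 1.505, -0, 1.361, -0.121], TCP at [0.193, -0.542, 0.23] pointing down, gripper open.
Joint ranges: [-2.89, 2.89], [-0.75, 2.08], [0.22, 2.7], [-1.18, 4.32], [0.11, 2.71], [-2.7, 2.7]. Speed limits (rad/s): [2.57, 2.57, 3.14, 3.14, 3.14, 3.14].

### API

Orientations are given as a unit quaternion [w, x, y, z].
In Python, from plant import r, gripper_to, inverse_kinematics, vision, models, telemetry gives the robot as it stands. Calls block until the motion is done:
- r.move_to(position, orientation): joint-space move of the TCP to a pose.
- r.move_l(position, rot=None, vel=0.15, guard=None): straight line of the TCP; rot=None keeps the orientation; vel is the mean speed in m/s. With guard (N) it stops when the force on the tool has changed by that much, and returns True; else False.
- r.movej(angles): joint-space move.
- gripper_to(opening, f_grip=None): finger opening in m; f_grip is the grip in N (None keeps the last); returns when the fingers have stopped.
- r.hold(seconds).
- inverse_kinematics(position, orientation): joint angles nearest the present ones, or None.
- vision.snapshot(name): name is "scene" or "side" or "wrist"; returns the picture (480x640x3 uint8, red, green, blue); there is no depth.
- vision.get_calibration(name): a dict with "fx", "fy", "cx", "cy" (pixels), "D" ([k1, k2, p1, p2, k3] as OpenCV has them; the pictures are not rectified), "position" and "orientation" of the camera in the world. Camera axes: x right, y down, z forward; pixel columns grow to the right and rows downward; lengths in m; the calibration is good to about 2 mm. A picture is of the moment at which its call begins: read the wrist's pose just before it. get_calibration takes no time and is no camera call; for the wrist camera it gives the pose at the moment of the call.
A pose or a line that the arm cannot do raises r.PlanningError and nothing moves.
- r.sign_off(): hands the job in; it is judged then, once.
Trained networks look in the newest picture that a camera, given by its name, has taken for a name from the list of things; names that differ only in an ending like _2 or _b are one class to them, and where a whole thing is asked for, a point or a joint stands for the part that bears it (a point fixed in the world has none). Each returns a list of dicts, best first, with "score" (0 to 1); they miss things now and then, are a little off and sometimes report something else, mostly with a low value. They report only what shows in the picture. A call takes as long as a camera call. They do not tell look-alikes from the thing itself.
- models.boxes_of(thing, camera): "at" ([x, y, z] in m, in world coordinates, good to about 4 mm: the middle of the surface that is visible of it).
- models.regions_of(thing, camera): "pixels" (480x640 bool, what is visible of it).
- models.mark_of(thing, camera): "at" ([x, y, z] in m, in world coordinates, good to about 4 mm: a listed point, or the origin of a listed thing).
Readings, each from a call of its own:
- telemetry.current_t(): time.
- telemetry.current_joints(): joint angles.
- telemetry.current_dq(): joint speeds.
- telemetry.current_joint_efforts(): joint torques, N m.
- telemetry.current_ee_pos(): TCP position.
- telemetry.current_tool_rot(): TCP orientation.
- telemetry.current_wrist_force(): force on the tool from outside, world axes, zero at the start.
- telemetry.current_torque(): the same for the moment, N m.
- telemetry.current_opening(): finger opening in m.
- telemetry.current_finger_force(): force on a finger pad.
Only numpy, scipy, OpenCV 4.12 (cv2) and the standard library are available. Lean on these libraries where they do the work, as an engineer would, in place of code of your own. Each camera call takes 0.05 s, during which the arm holds its last target. There are 200 camera calls.

### The job

Scrub out the green beaker with the long brush: at least three full strokes down to its bottom, drawing the head most of the way up between strokes. Finish with the beaker standing upright and fully on the cork mat, and with the brush (head down) and every wooden dip rod that is there (red end up) standing in the crock to drain, each with its foot on the crock's floor and leaning against the yellow part of the rim; lower them in gently, do not drop them. Leave everything else on the bench alone.

Things in the scene. Friction and masses are not known exactly. Their poses are not given: they have to be found in the camera images.
- rod0: A wooden dip rod: round light-wood shaft 12 mm across, 180 mm long, straight, 40 g, with a red band on its top 12 mm. Origin: centre of the foot (lower end face); z runs along the shaft to the red top. Starts standing in one cell of the rack, perhaps leaning a few degrees. Two to four of the four rods are there; None from the start means it is absent.
- rod0_top (a point): The centre of the red top end face of rod0, 180 mm from the foot.
- rod1: A wooden dip rod: round light-wood shaft 12 mm across, 180 mm long, straight, 40 g, with a red band on its top 12 mm. Origin: centre of the foot (lower end face); z runs along the shaft to the red top. Starts standing in one cell of the rack, perhaps leaning a few degrees. Two to four of the four rods are there; None from the start means it is absent.
- rod1_top (a point): The centre of the red top end face of rod1, 180 mm from the foot.
- rod2: A wooden dip rod: round light-wood shaft 12 mm across, 180 mm long, straight, 40 g, with a red band on its top 12 mm. Origin: centre of the foot (lower end face); z runs along the shaft to the red top. Starts standing in one cell of the rack, perhaps leaning a few degrees. Two to four of the four rods are there; None from the start means it is absent.
- rod2_top (a point): The centre of the red top end face of rod2, 180 mm from the foot.
- rod3: A wooden dip rod: round light-wood shaft 12 mm across, 180 mm long, straight, 40 g, with a red band on its top 12 mm. Origin: centre of the foot (lower end face); z runs along the shaft to the red top. Starts standing in one cell of the rack, perhaps leaning a few degrees. Two to four of the four rods are there; None from the start means it is absent.
- rod3_top (a point): The centre of the red top end face of rod3, 180 mm from the foot.
- brush: A long beaker brush, 200 mm: blue round handle 12 mm across on the upper 145 mm, white/grey rigid bristle head 22 mm across on the lowest 55 mm, about 50 g. Origin: centre of the foot (free end of the head); z runs along the handle to its top. Starts standing head down in a cell of the rack.
- brush_top (a point): The centre of the top end of the brush handle, 200 mm from the foot.
- rack: Dark wooden rack, 42 x 202 x 100 mm high, open on top, fixed to the bench on the left or right, with five cells in a row along its own y (each 26 x 26 mm inside, centres at y = -80, -40, 0, 40, 80 mm, floor 5 mm thick). Origin: centre of the underside. It holds the brush and rods, one to a cell, in any order.
- crock: Deep round terracotta crock, 122 mm outside diameter, 125 mm high, wall 6 mm (inside diameter 110 mm), floor 6 mm thick; fixed to the bench, left or right, at any turn. Origin: centre of the underside. A yellow band covers a quarter of its rim and upper wall: the crock's own +x points at the middle of the yellow, which spans 45 degrees either side.
- crock_rim (a point): Centre of the crock's mouth, at the height of its rim (125 mm).
- beaker: Loose green glass tasting beaker, straight round wall, 66 mm outside and 58 mm inside diameter, 105 mm high, floor 6 mm thick, about 300 g. Origin: centre of the underside; z up. It may get knocked a few cm aside.
- mat: Round cork mat, 150 mm across, 4 mm thick, fixed flat on the bench. Origin: centre of its underside.
- jar: Small amber jar, 44 mm across, 55 mm high, near the middle of the bench: a bystander, to be left alone. Origin: centre of the underside.
- mallet: Hammer lying on the bench near the robot on its left: a bystander, to be left alone. Origin: on its own axis, at the underside.
- tin: Steel tin, 72 mm across, 110 mm high, at the back left: a bystander, to be left alone. Origin: centre of the underside.
- bowl: Small white bowl, 72 mm across, 40 mm high, near the robot on its right: a bystander, to be left alone. Origin: centre of the underside.
- preserve: Clear preserve jar, 76 mm across, 100 mm high, at the back right: a bystander, to be left alone. Origin: centre of the underside.
Things that resemble listed ones, but are neither listed nor needed, are in the scene too. What is meant by the beaker is not orange, and is the smaller of those in its own colour.

How it is judged:
On the way, in this order (a step that is already met when the one before it is completed fails the run):
1. the brush reaches the bottom of the beaker (first stroke) (horizontal distance between brush and beaker below 0.03 m and z of brush in the frame of beaker between -0.003 and 0.026 m).
2. the brush head is drawn up at least 60 mm from the underside (horizontal distance between brush and beaker below 0.03 m and z of brush in the frame of beaker above 0.06 m).
3. the brush reaches the bottom again (second stroke) (all of step 1).
4. the brush head is drawn up again (all of step 2).
5. the brush reaches the bottom again (third stroke) (all of step 3).
At the end, for the whole second after the job is handed in: Brush and every present rod in the crock: foot within 30 mm of its underside, tilt 0.12 to 1 rad, top at least 30 mm from centre towards the yellow and within 60 mm sideways, at rest. Beaker upright (0.1 rad) on the mat, centres within 42 mm, at rest (z of each of rod0, rod1, rod2, rod3, brush in the frame of crock below 0.03 m and horizontal distance between each of rod0, rod1, rod2, rod3, brush and crock below 0.057 m and x of each of rod0_top, rod1_top, rod2_top, rod3_top, brush_top in the frame of crock above 0.03 m and y of rod0_top in the frame of crock between -0.06 and 0.06 m and angle between rod0's own z axis and vertical between 0.12 and 1 rad and linear speed of each of rod0, rod1, rod2, rod3, brush below 0.03 m/s and y of rod1_top in the frame of crock between -0.06 and 0.06 m and angle between rod1's own z axis and vertical between 0.12 and 1 rad and y of rod2_top in the frame of crock between -0.06 and 0.06 m and angle between rod2's own z axis and vertical between 0.12 and 1 rad and y of rod3_top in the frame of crock between -0.06 and 0.06 m and angle between rod3's own z axis and vertical between 0.12 and 1 rad and y of brush_top in the frame of crock between -0.06 and 0.06 m and angle between brush's own z axis and vertical between 0.12 and 1 rad and horizontal distance between beaker and mat below 0.042 m and angle between beaker's own z axis and vertical below 0.1 rad and height (world z) of beaker between 0.0015 and 0.01 m and linear speed of beaker below 0.02 m/s); the robot touches nothing.
It fails at once if a bystander is moved more than 30 mm (distance of any of jar, mallet, tin, bowl, preserve from where it was at the start of the episode above 0.03 m).
It fails at once if the brush or a rod falls or is thrust into the crock (faster than 0.8 m/s inside it) ((horizontal distance between rod0 and crock below 0.055 m and z of rod0 in the frame of crock below 0.11 m and linear speed of rod0 above 0.8 m/s) or (horizontal distance between rod1 and crock below 0.055 m and z of rod1 in the frame of crock below 0.11 m and linear speed of rod1 above 0.8 m/s) or (horizontal distance between rod2 and crock below 0.055 m and z of rod2 in the frame of crock below 0.11 m and linear speed of rod2 above 0.8 m/s) or (horizontal distance between rod3 and crock below 0.055 m and z of rod3 in the frame of crock below 0.11 m and linear speed of rod3 above 0.8 m/s) or (horizontal distance between brush and crock below 0.055 m and z of brush in the frame of crock below 0.11 m and linear speed of brush above 0.8 m/s)).
Of rod0, rod1, rod2, rod3 only 2 to 4 are there at a start; the rules pass over those that are not, and their reading is None.
At some moment in a run one of beaker may be knocked a few centimetres aside while the robot is not near it.
It also fails if it takes over 210 s, if anything falls off the work surface, if the arm or the gripper's body presses on something with over 40 N, if the wrist force passes 120 N, or if a joint passes its speed limit or range.

## Working session

There is one attempt and no reset: what is moved stays moved. The work goes in short steps, each a Python script; the robot and the scene stay as the last script left them, time stands still between calls to the robot, and variables do not carry over. Pictures are saved under pics/ and viewed, at most 14 in all, crops included, and the job is handed in when it is done.

```bash
mkdir -p pics; ls; python3 - <<'E'
from plant import r, vision, models, telemetry
import cv2, numpy as np
ims=[]
for c in ("scene","side"):
    im=vision.snapshot(c); cv2.imwrite(f"pics/{c}0.png",im[:,:,::-1])
    cal=vision.get_calibration(c); print(c,np.round(cal["position"],3),np.round(cal["orientation"],3),cal["fx"])
    for n in ["rack","crock","crock_rim","beaker","mat","jar","tin","bowl","preserve","mallet","brush","brush_top","rod0","rod0_top"]:
        print(n,[(np.round(d["at"],3).tolist(),round(d["score"],2)) for d in models.mark_of(n,c)][:6])
print(telemetry.current_t())
E
```

```text
pics
scene [ 1.115 -0.485  0.951] [-0.339  0.819  0.432 -0.167] 471.2142607071708
rack [([0.569, -0.322, 0.001], 0.62)]
crock [([0.576, 0.293, -0.002], 0.74)]
crock_rim [([0.577, 0.295, 0.126], 0.73), ([0.692, -0.188, 0.001], 0.16)]
beaker [([0.493, -0.155, -0.002], 0.83), ([0.466, -0.03, -0.0], 0.7), ([0.405, -0.319, 0.004], 0.66)]
mat [([0.676, -0.02, -0.001], 0.64), ([0.296, 0.249, 0.003], 0.52)]
jar [([0.525, 0.127, -0.001], 0.71)]
tin [([0.688, 0.197, 0.003], 0.57)]
bowl [([0.364, -0.185, -0.003], 0.58)]
preserve [([0.69, -0.186, -0.001], 0.92)]
mallet [([0.298, 0.25, 0.002], 0.59)]
brush [([0.369, -0.188, 0.001], 0.64)]
brush_top [([0.568, -0.289, 0.202], 0.66), ([0.577, 0.294, 0.125], 0.51)]
rod0 []
rod0_top [([0.57, -0.246, 0.186], 0.46)]
side [ 0.298 -0.824  1.027] [-0.359  0.925 -0.114  0.049] 607.7005730991838
rack [([0.562, -0.33, -0.003], 0.63)]
crock [([0.568, 0.294, 0.002], 0.59), ([0.687, 0.195, -0.001], 0.22)]
crock_rim []
beaker [([0.406, -0.32, -0.003], 0.89), ([0.466, -0.034, -0.003], 0.83), ([0.524, 0.131, -0.0], 0.61), ([0.554, -0.404, 0.185], 0.5)]
mat [([0.674, -0.025, 0.0], 0.97)]
jar [([0.52, 0.129, -0.0], 0.78), ([0.563, -0.33, 0.002], 0.38)]
tin [([0.689, 0.196, 0.002], 0.83)]
bowl [([0.564, -0.329, -0.0], 0.5), ([0.522, 0.127, 0.001], 0.38)]
preserve [([0.691, -0.184, 0.002], 0.79)]
mallet [([0.296, 0.253, 0.002], 0.92)]
brush [([0.569, 0.294, 0.0], 0.15)]
brush_top [([0.563, -0.291, 0.205], 0.68), ([0.46, -0.03, -0.002], 0.23)]
rod0 []
rod0_top []
1.5
```

View pics/scene0.png

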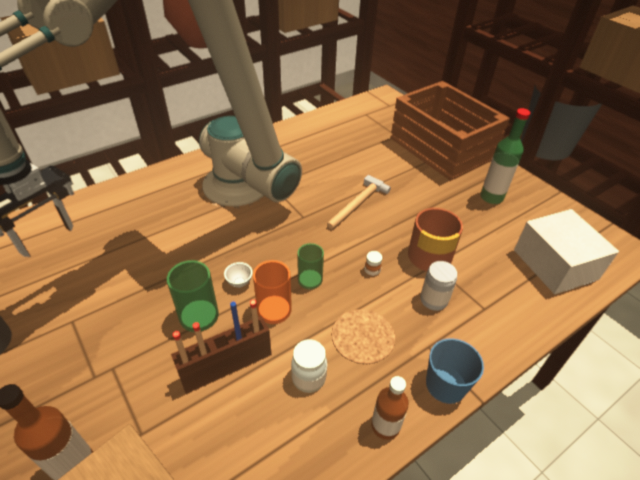

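View pics/side0.png

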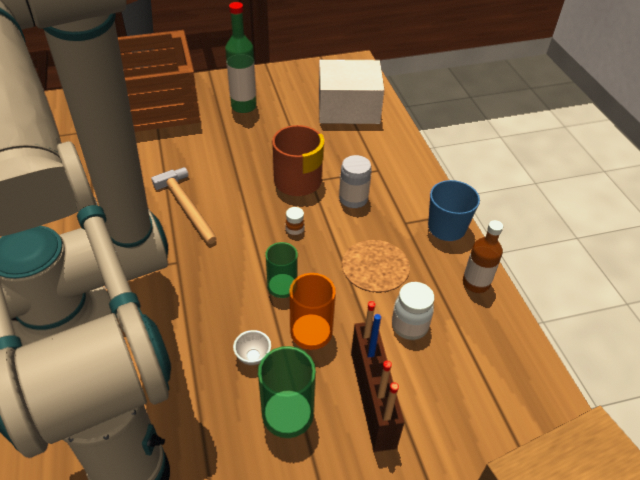

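The small green beaker, at scene (310,265) and side (282,270), is the target. The rack holds three rods plus the brush, with the cell between the brush and the rod pair empty. The yellow band faces the right in the side view. Next I'll triangulate the tops and the yellow direction with colour masks.

```bash
cat > h.py <<'E'
from plant import r, gripper_to, inverse_kinematics, vision, models, telemetry
import cv2, numpy as np
from scipy.spatial.transform import Rotation as R
np.set_printoptions(precision=4,suppress=True)
def camR(c): q=c["orientation"]; return R.from_quat([q[1],q[2],q[3],q[0]]).as_matrix()
def ray(c,uv):
    K=np.array([[c["fx"],0,c["cx"]],[0,c["fy"],c["cy"]],[0,0,1.]])
    p=cv2.undistortPoints(np.array(uv,float).reshape(-1,1,2),K,np.array(c["D"],float))[:,0]
    d=np.c_[p,np.ones(len(p))]@camR(c).T
    return np.array(c["position"]),d/np.linalg.norm(d,axis=1)[:,None]
def tri(rays):
    A=np.zeros((3,3));b=np.zeros(3)
    for o,d in rays:
        P=np.eye(3)-np.outer(d,d);A+=P;b+=P@o
    x=np.linalg.solve(A,b); return x,max(np.linalg.norm((np.eye(3)-np.outer(d,d))@(x-o)) for o,d in rays)
def atz(c,uv,z):
    o,d=ray(c,uv); return o+d*((z-o[2])/d[:,2])[:,None]
def proj(c,X):
    Rm=camR(c).T; K=np.array([[c["fx"],0,c["cx"]],[0,c["fy"],c["cy"]],[0,0,1.]])
    return cv2.projectPoints(np.array(X,float).reshape(-1,1,3),cv2.Rodrigues(Rm)[0],-Rm@np.array(c["position"]),K,np.array(c["D"],float))[0][:,0]
def mask(im,col):
    h,s,v=[a.astype(int) for a in cv2.split(cv2.cvtColor(im,cv2.COLOR_RGB2HSV))]
    return {"red":((h<5)|(h>174))&(s>170)&(v>110),"blue":(h>108)&(h<126)&(s>150)&(v>60),"yellow":(h>18)&(h<30)&(s>190)&(v>100)}[col]
def blobs(m,amin=8):
    n,_,st,ce=cv2.connectedComponentsWithStats(m.astype(np.uint8))
    return [(ce[i],st[i]) for i in range(1,n) if st[i,4]>=amin]
def q(M): x=R.from_matrix(M).as_quat(); return [x[3],x[0],x[1],x[2]]
def frame(z,y):
    "tool rotation with approach z and closing line near y"
    z=np.array(z,float)/np.linalg.norm(z); y=np.array(y,float); y-=z*(y@z); y/=np.linalg.norm(y)
    return np.c_[np.cross(y,z),y,z]
E
python3 - <<'E'
from h import *
for n in ("scene","side"):
    im=cv2.imread(f"pics/{n}0.png")[:,:,::-1].copy(); c=vision.get_calibration(n)
    for col in ("red","blue","yellow"):
        for ce,st in blobs(mask(im,col)):
            p=atz(c,[ce],{"red":.179,"blue":.15,"yellow":.115}[col])[0]
            print(n,col,ce,st,p)
    m=mask(im,"yellow"); ys,xs=np.nonzero(m); k=(ys>90)
    P=atz(c,np.c_[xs,ys],.125); d=P-[.572,.294,.125]; rr=np.hypot(d[:,0],d[:,1]); k=(rr<.063)&(rr>.052)
    print("yellow rim angles",np.percentile(np.degrees(np.arctan2(d[k,1],d[k,0])),[2,25,50,75,98]),k.sum())
print(frame([0,0,-1],[1,0,0]), R.from_quat(np.roll(telemetry.current_tool_rot(),-1)).as_matrix())
E
```

```text
scene red [523.1607 112.5625] [517 108  14  11 112] [0.3907 0.8427 0.179 ]
scene red [196.4118 327.5294] [194 325   5   5  17] [ 0.5621 -0.3649  0.179 ]
scene red [176.6471 336.4118] [174 334   6   5  17] [ 0.5596 -0.4045  0.179 ]Traceback (most recent call last):
  File "<stdin>", line 9, in <module>
  File "h.py", line 17, in atz
    o,d=ray(c,uv); return o+d*((z-o[2])/d[:,2])[:,None]
        ~~~^^^^^^
  File "h.py", line 8, in ray
    p=cv2.undistortPoints(np.array(uv,float).reshape(-1,1,2),K,np.array(c["D"],float))[:,0]
      ~~~~~~~~~~~~~~~~~~~^^^^^^^^^^^^^^^^^^^^^^^^^^^^^^^^^^^^^^^^^^^^^^^^^^^^^^^^^^^^^
cv2.error: OpenCV(4.12.0) /io/opencv/modules/calib3d/src/undistort.dispatch.cpp:347: error: (-215:Assertion failed) CV_IS_MAT(_src) && CV_IS_MAT(_dst) && (_src->rows == 1 || _src->cols == 1) && (_dst->rows == 1 || _dst->cols == 1) && _src->cols + _src->rows - 1 == _dst->rows + _dst->cols - 1 && (CV_MAT_TYPE(_src->type) == CV_32FC2 || CV_MAT_TYPE(_src->type) == CV_64FC2) && (CV_MAT_TYPE(_dst->type) == CV_32FC2 || CV_MAT_TYPE(_dst->type) == CV_64FC2) in function 'cvUndistortPointsInternal'
```

```bash
python3 - <<'E'
from h import *
for n,(x0,x1,y0,y1) in (("scene",(408,466,205,275)),("side",(268,328,125,200))):
    im=cv2.imread(f"pics/{n}0.png")[:,:,::-1].copy(); c=vision.get_calibration(n)
    h,s,v=[a.astype(int) for a in cv2.split(cv2.cvtColor(im,cv2.COLOR_RGB2HSV))]
    m=(h>=16)&(h<=32)&(s>200)&(v>90); m2=m*0; m2[y0:y1,x0:x1]=m[y0:y1,x0:x1]
    for k in blobs(m2,3): print(n,k)
    ys,xs=np.nonzero(m2)
    if len(xs):
        P=atz(c,np.c_[xs,ys],.125); d=P-[.572,.294,.125]; rr=np.hypot(d[:,0],d[:,1]); k=(rr<.066)&(rr>.05)
        print("yellow rim",np.percentile(np.degrees(np.arctan2(d[k,1],d[k,0])),[2,25,50,75,98]),k.sum())
    for hh,z in ((((h<9)|(h>174))&(s>150)&(v>100),.179),((h>100)&(h<128)&(s>130)&(v>50),.15)):
        for ce,st in blobs(hh,5):
            p=atz(c,[ce],z)[0]
            if .5<p[0]<.63 and -.45<p[1]<-.2: print(n,z,ce,st,p)
E
python3 - <<'E'
import cv2
a=cv2.imread('pics/scene0.png')[190:290,390:480];b=cv2.imread('pics/side0.png')[110:210,255:345]
cv2.imwrite('pics/crk.png',cv2.resize(cv2.hconcat([a,b]),None,fx=4,fy=4,interpolation=cv2.INTER_CUBIC))
E
```

```text
scene 0.179 [253.8125 304.4062] [250 300   7   8  32] [ 0.5755 -0.2453  0.179 ]
scene 0.179 [195.8696 326.5   ] [193 323   7   8  46] [ 0.5593 -0.3647  0.179 ]
scene 0.179 [176.35 334.8 ] [172 330   9  10  60] [ 0.5559 -0.4035  0.179 ]
scene 0.15 [232.8 304. ] [231 303   4   3  10] [ 0.5297 -0.2723  0.15  ]
side (array([312.7436, 156.2844]), array([302, 133,  23,  41, 429], dtype=int32))
side (array([322. , 158.5]), array([322, 157,   1,   4,   4], dtype=int32))
yellow rim [-88.1769 -67.0646 -44.1756 -17.2215  11.3377] 177
side 0.179 [370.9375 305.3125] [368 301   8  10  64] [ 0.5729 -0.2446  0.179 ]
side 0.179 [386.7368 364.9474] [383 360   9  12  76] [ 0.5599 -0.3628  0.179 ]
side 0.179 [393.434  387.7547] [390 382   9  12  53] [ 0.5564 -0.4036  0.179 ]
side 0.15 [373.8941 336.0339] [368 315  13  42 236] [ 0.5665 -0.288   0.15  ]
```

View pics/crk.png

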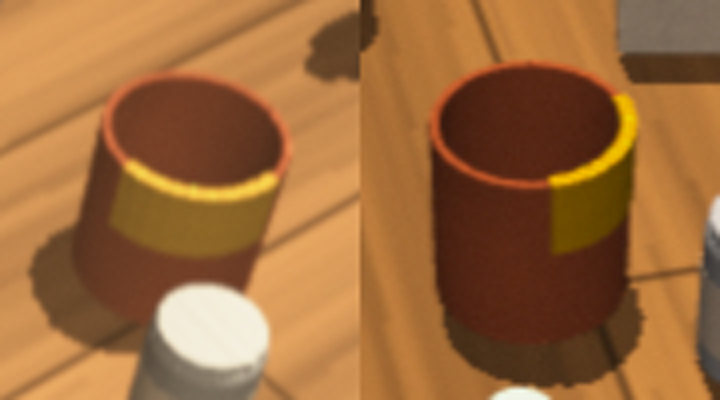

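The crop shows the yellow arc's ends on the rim at side ≈ (302,156) and (321,134), and at scene ≈ (421,230) and (459,234). I'll compute the direction from those, then move the beaker to the mat.

```bash
python3 - <<'E'
from h import *
for n,uv in (("side",[(302.5,155.7),(321.3,134.5)]),("scene",[(421.2,230.5),(458.8,234.5)])):
    P=atz(vision.get_calibration(n),uv,.125)-[.572,.294,.125]
    print(n,P, np.degrees(np.arctan2(P[:,1],P[:,0])))
bx,by=.466,-.031
D=frame([0,0,-1],[1,0,0])
print([inverse_kinematics([bx,by,.06],q(frame([0,0,-1],s))) for s in ([1,0,0],[-1,0,0])])
p=telemetry.current_ee_pos(); r.move_l([p[0],p[1],.33],vel=.25)
def down(x,y,z):
    # nearer closing sign
    best=None
    for s in ([1,0,0],[-1,0,0]):
        o=q(frame([0,0,-1],s)); j=inverse_kinematics([x,y,z],o)
        if j is not None and (best is None or abs(j[5])<best[0]): best=(abs(j[5]),o)
    return best[1]
o=down(bx,by,.06)
r.move_to([bx,by,.25],o); gripper_to(.094)
print(r.move_l([bx,by,.066],vel=.15,guard=6))
gripper_to(.05,f_grip=15); print(telemetry.current_opening(),telemetry.current_finger_force())
r.move_l([bx,by,.106],vel=.15)
r.move_l([.674,-.022,.106],vel=.2)
print(r.move_l([.674,-.022,.071],vel=.06,guard=5),telemetry.current_ee_pos())
gripper_to(.094); r.move_l([.674,-.022,.28],vel=.2)
print(telemetry.current_t())
E
```

```text
side [[ 0.0008 -0.0561  0.    ]
 [ 0.0641  0.0103  0.    ]] [-89.1341   9.0994]
scene [[-0.0009 -0.0564  0.    ]
 [ 0.0625  0.0128  0.    ]] [-90.9019  11.5306]
[array([-0.2156,  0.2847,  1.9803, -0.    ,  0.8766, -0.2156]), None]
False
0.06718047906942948 15.00054582953453
True [ 0.6726 -0.0219  0.0698]
10.3
```

Yellow middle ≈ -42°, crock centre confirmed, and the beaker came to rest at mat height. Next are the brush pick, the lift check and an IK check of the crock slots.

```bash
cat >> h.py <<'E'
CR=np.array([.572,.294]); PHI=np.radians(-42); TH=.32
ROWC=[.99,-.11,0]
def slot(y,lean_deg,L,wall=.049):
    "L: foot to TCP distance. returns function(h)->TCP pos with the foot h above the crock floor along the axis, direction u (foot->top)"
    x=np.sqrt(wall**2-y**2)-.005
    a=np.radians(lean_deg); e=np.array([np.cos(a),np.sin(a)])
    f=np.array([x,y])-e*.119*np.tan(TH)
    C,S=np.cos(PHI),np.sin(PHI); M=np.array([[C,-S],[S,C]])
    fw=CR+M@f; ew=M@e
    u=np.array([*(ew*np.sin(TH)),np.cos(TH)])
    return np.array([*fw,.006]),u,ew
SL={"brush":(.006,0),"A":(.033,16),"B":(-.014,-4),"C":(-.034,-16)}
def beaker():
    out=[]
    for c in ("scene","side"):
        vision.snapshot(c)
        out+=[d["at"] for d in models.mark_of("beaker",c) if np.hypot(d["at"][0]-.674,d["at"][1]+.022)<.09 and d["at"][2]<.03]
    return np.array(out)
E
python3 - <<'E'
from h import *
for k,(y,l) in SL.items():
    L=.181 if k=="brush" else .171
    f,u,ew=slot(y,l,L)
    for s in (1,-1):
        o=q(frame(-u,[*(s*ew),0])); print(k,s,f,[None if (j:=inverse_kinematics(f+u*(L+h),o)) is None else j[[0,4,5]] for h in (.002,.15)])
print("beaker",beaker())
x,y=.5655,-.290
for s in (1,-1):
    o=q(frame([0,0,-1],s*np.array(ROWC))); j=inverse_kinematics([x,y,.186],o); print(s,j)
    if j is not None: O=o
r.move_to([x,y,.28],O); gripper_to(.040,f_grip=30)
print(r.move_l([x,y,.186],vel=.12,guard=4),telemetry.current_ee_pos())
gripper_to(0.,f_grip=30); print(telemetry.current_opening())
r.move_l([x,y,.36],vel=.15)
for c in ("scene","side"):
    im=vision.snapshot(c); cv2.imwrite(f"pics/{c}1.png",im[:,:,::-1]); print(models.mark_of("brush",c)[:2])
    print("foot px",proj(vision.get_calibration(c),[telemetry.current_ee_pos()-[0,0,.181],telemetry.current_ee_pos()]))
print(telemetry.current_t())
E
python3 - <<'E'
import cv2
a=cv2.imread('pics/scene1.png')[170:400,140:340];b=cv2.imread('pics/side1.png')[150:380,300:500]
cv2.imwrite('pics/br1.png',cv2.resize(cv2.hconcat([a,b]),None,fx=2,fy=2))
E
```

```text
brush 1 [0.5791 0.2957 0.006 ] [array([0.1543, 1.5645, 0.8601]), array([0.1065, 1.9042, 0.897 ])]
brush -1 [0.5791 0.2957 0.006 ] [array([ 0.1543,  1.5645, -2.2815]), array([ 0.1065,  1.9042, -2.2446])]
A 1 [0.5818 0.3149 0.006 ] [array([0.2269, 1.6464, 0.6706]), array([0.1905, 2.0048, 0.7087])]
A -1 [0.5818 0.3149 0.006 ] [array([ 0.2269,  1.6464, -2.471 ]), array([ 0.1905,  2.0048, -2.4329])]
B 1 [0.5664 0.2839 0.006 ] [array([0.1338, 1.5022, 0.8936]), array([0.0821, 1.8347, 0.9272])]
B -1 [0.5664 0.2839 0.006 ] [array([ 0.1338,  1.5022, -2.248 ]), array([ 0.0821,  1.8347, -2.2144])]
C 1 [0.5509 0.2819 0.006 ] [array([0.1065, 1.405 , 1.0486]), array([0.0441, 1.731 , 1.0798])]
C -1 [0.5509 0.2819 0.006 ] [array([ 0.1065,  1.405 , -2.0929]), array([ 0.0441,  1.731 , -2.0618])]
beaker [[ 0.6772 -0.0214  0.0033]
 [ 0.6723 -0.0239 -0.0002]]
1 [-0.5833  0.3921  1.4406 -0.      1.3089 -0.4726]
-1 [-0.5833  0.3921  1.4406 -0.      1.3089  2.669 ]
False [ 0.566  -0.2903  0.1868]
0.011458910118286156
[{'at': [0.5615, -0.2883, 0.1795], 'score': 0.72}]
foot px [[231.8375 311.2797]
 [220.5428 248.8927]]
[{'at': [0.5683, -0.2853, 0.1794], 'score': 0.87}, {'at': [0.6903, -0.1851, 0.0015], 'score': 0.68}]
foot px [[375.1322 327.6354]
 [386.9515 256.6822]]
16.8333
```

View pics/br1.png

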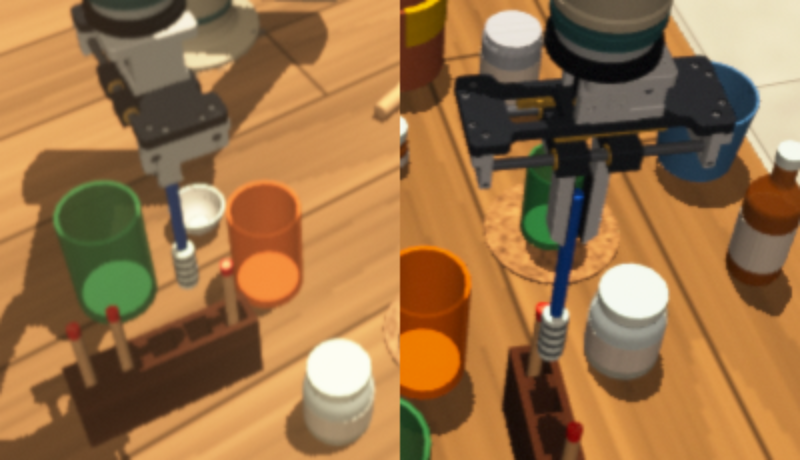

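The brush hangs straight: its foot in the pictures at scene (233,312) and side (375,328) matches the predicted pixels. The beaker is on the mat. Now scrubbing, then the crock.

```bash
cat >> h.py <<'E'
def insert(k,L,u_hand=None,open_=.026):
    "lower the held thing, with foot at distance L from the TCP, into its slot. u_hand: axis (foot->top) in tool frame"
    y,l=SL[k]; f,u,ew=slot(y,l,L); M=frame(-u,[*ew,0])
    if u_hand is not None:   # rotate the tool so that the held axis lies along u
        a=R.align_vectors([u],[M@u_hand])[0].as_matrix(); M=a@M
    o=q(M)
    r.move_to(f+u*(L+.165),o)
    hit=r.move_l(f+u*(L+.03),vel=.12,guard=6); print(k,"hit1",hit)
    if hit: print(telemetry.current_ee_pos()-f-u*L, telemetry.current_wrist_force()); return False
    hit=r.move_l(f+u*(L+.001),vel=.04,guard=4); print("hit2",hit,(telemetry.current_ee_pos()-f)@u-L)
    gripper_to(open_); r.hold(.3); r.move_l(telemetry.current_ee_pos()+u*.12,vel=.12)
    return True
E
python3 - <<'E'
from h import *
p=np.array([.6745,-.0225]); O=q(frame([0,0,-1],[1,0,0]))
r.move_l([.566,-.290,.385],vel=.2)
r.move_to([.62,-.15,.40],O)
r.move_l([*p,.36],vel=.2)
L=.181
for i in range(3):
    print(r.move_l([*p,.013+L],vel=.15,guard=6),telemetry.current_ee_pos()[2]-L)
    r.hold(.1); r.move_l([*p,.086+L],vel=.15)
im=vision.snapshot("side"); cv2.imwrite("pics/side2.png",im[:,:,::-1])
r.move_l([*p,.40],vel=.2); print("opening",telemetry.current_opening())
insert("brush",L)
for c in ("scene","side"): cv2.imwrite(f"pics/{c}3.png",vision.snapshot(c)[:,:,::-1])
print(beaker(),telemetry.current_t())
a=cv2.imread('pics/scene3.png')[170:390,300:500];b=cv2.imread('pics/side3.png')[90:310,240:440]
cv2.imwrite('pics/br3.png',cv2.resize(cv2.hconcat([a,b]),None,fx=2,fy=2))
E
```

```text
True 0.10463226258006836
True 0.09249372660027627
True 0.09142935103870542
opening 0.011930997755387411
brush hit1 True
[ 0.0242 -0.0235  0.1015] [ 0.4939  0.1379 -0.5565]
[[ 0.6469 -0.0419  0.0006]
 [ 0.6415 -0.0401  0.0029]] 25.425
```

View pics/br3.png

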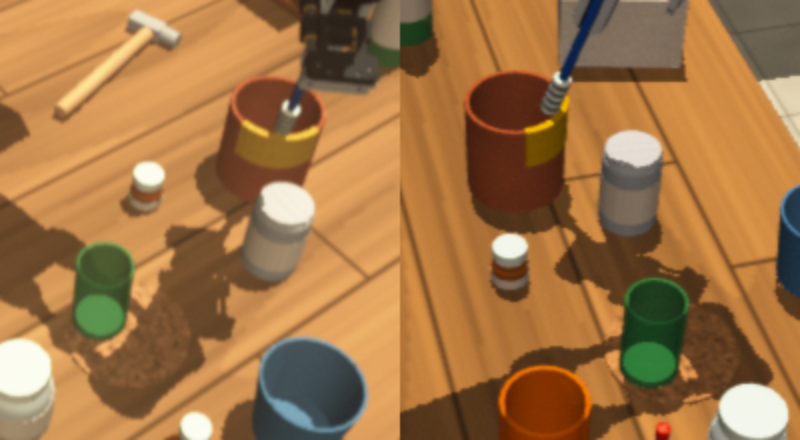

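The beaker has been knocked to (0.644,-0.041), so the strokes hit its rim. The brush head also caught the crock rim, because I left no clearance for its 11 mm radius. I'll retreat, check the brush in the hand, and redo both.

```bash
python3 - <<'E'
from h import *
f,u,ew=slot(.006,0,.181)
r.move_l(telemetry.current_ee_pos()+u*.09,vel=.15)
O=q(frame([0,0,-1],[1,0,0]))
r.move_to([.643,-.041,.37],O); r.hold(.3)
print(telemetry.current_opening(),telemetry.current_ee_pos())
crops=[]
for c,z in (("scene",0),("side",0)):
    im=vision.snapshot(c); print([(d["at"],d["score"]) for d in models.mark_of("brush",c)[:2]],[(d["at"],d["score"]) for d in models.mark_of("beaker",c)[:4]])
    P=proj(vision.get_calibration(c),[telemetry.current_ee_pos()-[0,0,.181],telemetry.current_ee_pos()])
    print(P); im=im[:,:,::-1].copy(); cv2.imwrite(f"pics/{c}4.png",im)
    x,y=P[0].astype(int); x0=x-80;y0=y-110; cr=im[y0:y0+180,x0:x0+160]; print(x0,y0); crops.append(cr)
cv2.imwrite("pics/br4.png",cv2.resize(cv2.hconcat(crops),None,fx=2.5,fy=2.5))
E
```

```text
0.011395035664091724 [ 0.6433 -0.0403  0.3696]
[([0.6421, -0.0392, 0.2069], 0.6)] [([0.6465, -0.0387, 0.0028], 0.95), ([0.402, -0.3193, 0.0019], 0.89), ([0.4946, -0.1557, -0.0008], 0.57)]
[[354.2103 279.3986]
 [361.8532 215.862 ]]
274 169
[([0.6441, -0.0374, 0.2079], 0.71), ([0.5223, 0.1293, 0.0029], 0.25)] [([0.4925, -0.1588, 0.0], 0.86), ([0.6472, -0.0411, -0.0002], 0.56)]
[[372.3671 213.6399]
 [382.011  139.5719]]
292 103
```

View pics/br4.png

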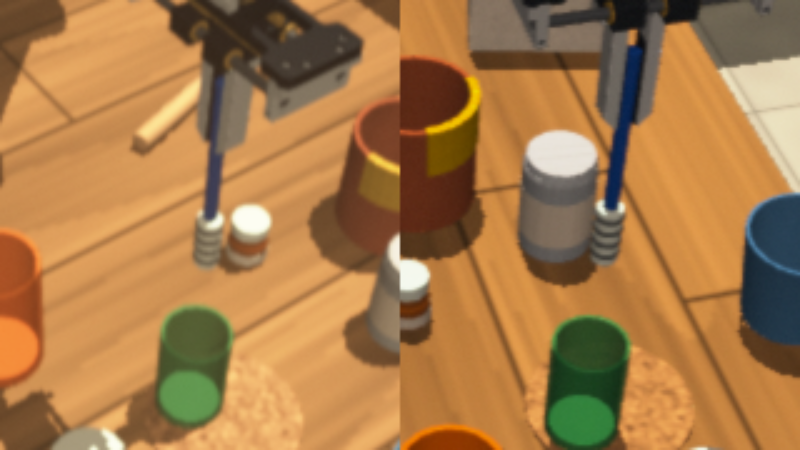

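The brush hangs straight but has slid 18 mm up in the hand: its foot is at z ≈ 0.207 against 0.189 predicted, so L = 0.163. The beaker stands at (0.6455,-0.040). Redoing the strokes, then the crock with head clearance.

```bash
sed -i 's/def slot(y,lean_deg,L,wall=.049)/def slot(y,lean_deg,L,wall=.0475)/; s/f,u,ew=slot(y,l,L); M=/f,u,ew=slot(y,l,L,.042 if k=="brush" else .0475); M=/' h.py
python3 - <<'E'
from h import *
L=.163; p=np.array([.6455,-.041])
r.move_l([*p,.30],vel=.2)
ok=True
for i in range(3):
    hit=r.move_l([*p,.015+L],vel=.15,guard=6); z=telemetry.current_ee_pos()[2]-L; print(hit,z)
    if z>.022: ok=False; break
    if i<2: r.hold(.15); r.move_l([*p,.084+L],vel=.15); r.hold(.1)
r.hold(.15); r.move_l([*p,.40],vel=.2)
for c in ("scene","side"):
    vision.snapshot(c); print([d["at"] for d in models.mark_of("brush",c)[:1]])
    print("pred",telemetry.current_ee_pos()-[0,0,L])
if ok:
    print(insert("brush",L))
    for c in ("scene","side"): cv2.imwrite(f"pics/{c}5.png",vision.snapshot(c)[:,:,::-1])
    a=cv2.imread('pics/scene5.png')[170:390,300:500];b=cv2.imread('pics/side5.png')[90:310,240:440]
    cv2.imwrite('pics/br5.png',cv2.resize(cv2.hconcat([a,b]),None,fx=2,fy=2))
print(beaker(),telemetry.current_t())
E
```

```text
False 0.016361595906712073
False 0.015006077592314648
False 0.01502420664537818
[[0.6398, -0.041, 0.2316]]
pred [ 0.6451 -0.0409  0.2356]
[[0.6485, -0.0375, 0.2413]]
pred [ 0.6453 -0.041   0.236 ]
brush hit1 False
hit2 True 0.0022733627650966537
True
[[ 0.6475 -0.0394  0.0023]
 [ 0.6419 -0.0411  0.0006]] 39.05
```

View pics/br5.png

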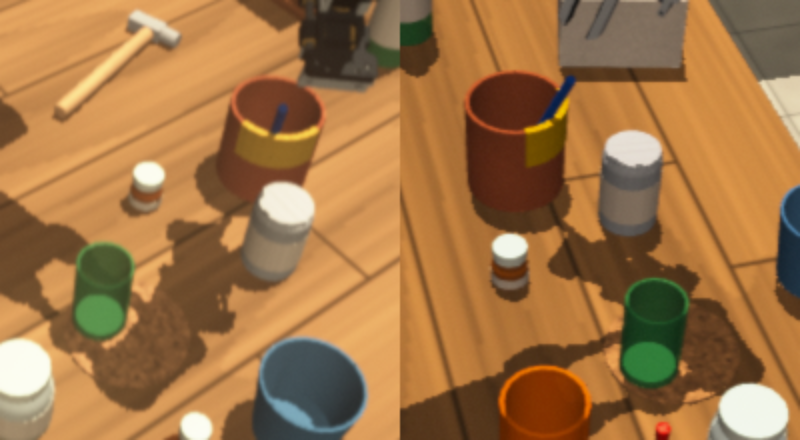

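Strokes are done and the brush leans on the yellow, its top at scene (441,223) and side (327,130). Next I'll pick rod A and measure its lean in the hand.

```bash
cat >> h.py <<'E'
def tocrock(X): 
    d=np.array(X)[:2]-CR; C,S=np.cos(PHI),np.sin(PHI); return np.array([C*d[0]+S*d[1],-S*d[0]+C*d[1],X[2]])
RT={"A":(.574,-.245),"B":(.560,-.364),"C":(.556,-.4035)}
def pick(k,tag):
    x,y=RT[k]; O=q(frame([0,0,-1],ROWC)); L=.171
    r.move_to([x,y,.29],O); gripper_to(.040,f_grip=25)
    print(k,"hit",r.move_l([x,y,.176],vel=.12,guard=4))
    gripper_to(0.,f_grip=25); print("opening",telemetry.current_opening())
    r.move_l([x,y,.33],vel=.15); r.hold(.2)
    e=telemetry.current_ee_pos(); print("ee",e); cr=[]
    for c in ("scene","side"):
        im=vision.snapshot(c); print(c,[(np.array(d["at"]),d["score"]) for d in models.mark_of("rod0",c)[:3]])
        P=proj(vision.get_calibration(c),[e-[0,0,L],e]); print("pred px",P[0])
        x0,y0=P[0].astype(int)-[60,80]; cr.append(im[y0:y0+120,x0:x0+120,::-1]); print("crop",x0,y0)
    cv2.imwrite(f"pics/{tag}.png",cv2.resize(cv2.hconcat(cr),None,fx=3.3,fy=3.3,interpolation=cv2.INTER_CUBIC))
E
python3 - <<'E'
from h import *
X,e=tri([(lambda t:(t[0],t[1][0]))(ray(vision.get_calibration(c),[uv])) for c,uv in (("scene",(441,223)),("side",(327,130)))])
print("brush top",X,e,tocrock(X))
r.move_l(telemetry.current_ee_pos()+[0,0,.06],vel=.2)
r.move_to([.60,-.02,.34],q(frame([0,0,-1],ROWC)))
pick("A","rA"); print(telemetry.current_t())
E
```

```text
brush top [0.6263 0.2303 0.1961] 0.0015055673529975368 [ 0.083  -0.011   0.1961]
A hit False
opening 0.011339610917908666
ee [ 0.5738 -0.2449  0.3291]
scene [(array([ 0.5766, -0.2454,  0.1568]), 0.5)]
pred px [254.3167 309.9032]
crop 194 229
side [(array([ 0.5709, -0.2428,  0.1585]), 0.89)]
pred px [370.3541 312.4696]
crop 310 232
45.1417
```

View pics/rA.png

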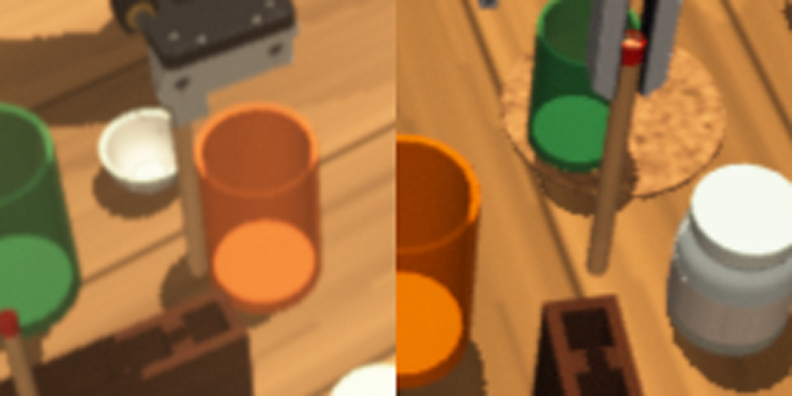

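Rod A hangs straight: its foot at scene (254,312) and side (371,314) matches the prediction and the model's mark. Inserting it, then locating all the tops in the crock.

```bash
cat >> h.py <<'E'
SL["A"]=(.030,14)
def crock_view(tag):
    cr=[]
    for c,(x0,y0) in (("scene",(380,160)),("side",(240,70))):
        im=vision.snapshot(c); cr.append(im[y0:y0+130,x0:x0+120,::-1])
        for n in ("brush_top","rod0_top"):
            for d in models.mark_of(n,c)[:5]:
                if np.hypot(*(np.array(d["at"])[:2]-CR))<.15: print(c,n,tocrock(d["at"]),round(d["score"],2))
    cv2.imwrite(f"pics/{tag}.png",cv2.resize(cv2.hconcat(cr),None,fx=3.3,fy=3.3,interpolation=cv2.INTER_CUBIC))
E
python3 - <<'E'
from h import *
r.move_l([.574,-.245,.38],vel=.2)
r.move_to([.62,-.05,.40],q(frame([0,0,-1],ROWC)))
print(insert("A",.171))
r.move_l(telemetry.current_ee_pos()+[0,0,.05],vel=.2)
r.move_to([.60,-.05,.36],q(frame([0,0,-1],ROWC)))
crock_view("c1"); print(telemetry.current_t())
E
```

```text
A hit1 False
hit2 True 0.001392067359053506
True
scene brush_top [ 0.081  -0.0144  0.1881] 0.57
scene rod0_top [0.0709 0.0064 0.1724] 0.56
side brush_top [ 0.0778 -0.0143  0.1936] 0.51
53.4167
```

View pics/c1.png

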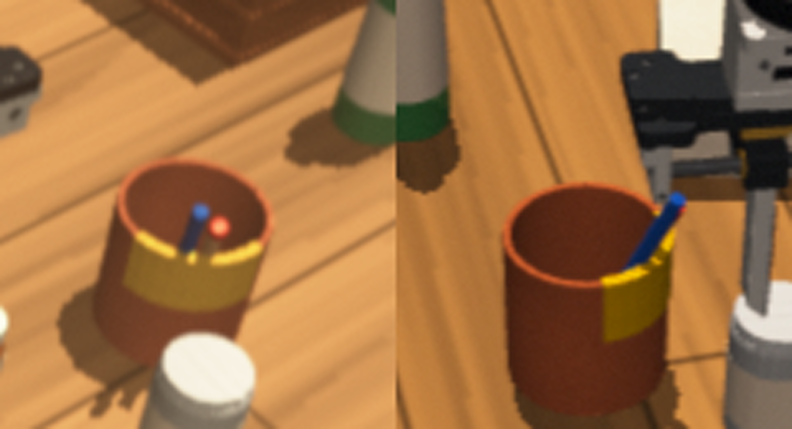

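The brush (top y ≈ -14 mm) and rod A (top y ≈ +6 mm) rest side by side on the yellow. The remaining two rods go on the flanks, y = +30 and -34.

```bash
cat > rod.py <<'E'
from h import *
import sys
k,y,lean=sys.argv[1],float(sys.argv[2]),float(sys.argv[3])
SL[k]=(y,lean)
x0,y0=RT[k]
pick(k,"r"+k)
e=telemetry.current_ee_pos()
m=np.array([d["at"] for c in ("scene","side") for d in models.mark_of("rod0",c)[:4] if np.linalg.norm(np.array(d["at"])-(e-[0,0,.171]))<.04])
print("foot",m-(e-[0,0,.171]))
r.move_l([x0,y0,.38],vel=.2)
uh=None
if len(m):
    v=e-m.mean(0); v[0]=v[0] if abs(v[0])>.006 else 0; v/=np.linalg.norm(v)
    if np.hypot(*v[:2])>.03: uh=frame([0,0,-1],ROWC).T@v; print("lean in hand",v)
r.move_to([.62,-.05,.40],q(frame([0,0,-1],ROWC)))
print(insert(k,.171,uh))
r.move_l(telemetry.current_ee_pos()+[0,0,.05],vel=.2)
r.move_to([.60,-.05,.36],q(frame([0,0,-1],ROWC)))
crock_view("c"+k); print(telemetry.current_t())
E
python3 rod.py B -.034 -14
```

```text
B hit False
opening 0.010991232679735879
ee [ 0.5598 -0.3638  0.329 ]
scene [(array([ 0.561 , -0.3644,  0.1589]), 0.64)]
pred px [198.1278 332.5485]
crop 138 252
side [(array([ 0.5588, -0.3655,  0.1549]), 0.84)]
pred px [385.4817 372.3417]
crop 325 292
foot [[ 0.001  -0.0005  0.0002]
 [-0.0012 -0.0016 -0.0038]]
B hit1 False
hit2 True 0.001503730667751113
True
scene brush_top [ 0.0793 -0.0127  0.1927] 0.46
scene rod0_top [0.0674 0.0077 0.1716] 0.38
side brush_top [ 0.0769 -0.0129  0.193 ] 0.41
side rod0_top [ 0.0789 -0.0119  0.1955] 0.17
66.75
```

View pics/cB.png

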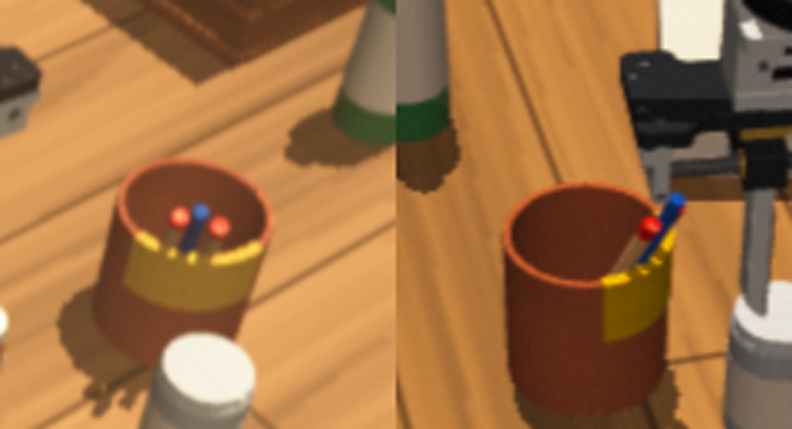

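Rod B rests to the left of the brush (scene crop 180,217) and rod A to its right. Rod C goes at +30.

```bash
python3 rod.py C .031 12; python3 - <<'E'
from h import *
print(beaker())
for c in ("scene","side"): print(c,[np.array(d["at"]) for d in models.mark_of("mat",c)[:1]])
E
```

```text
C hit False
opening 0.010856744444084047
ee [ 0.5558 -0.4033  0.329 ]
scene [(array([ 0.5562, -0.4052,  0.1617]), 0.82)]
pred px [178.4931 340.7501]
crop 118 260
side [(array([ 0.5588, -0.4047,  0.1545]), 0.6)]
pred px [391.4626 394.3696]
crop 331 314
foot [[ 0.0002 -0.0017  0.0029]
 [ 0.0028 -0.0012 -0.0043]]
C hit1 True
[ 0.044  -0.0266  0.1541] [ 0.6934 -1.5065  3.1499]
False
scene brush_top [ 0.0696 -0.0326  0.1906] 0.39
scene rod0_top [ 0.0497 -0.0256  0.176 ] 0.5
77.0917
[[ 0.646  -0.0388  0.0037]
 [ 0.6451 -0.0394  0.0014]]
scene [array([ 0.6719, -0.0193,  0.0022])]
side [array([ 0.673 , -0.0227,  0.0004])]
```

View pics/cC.png

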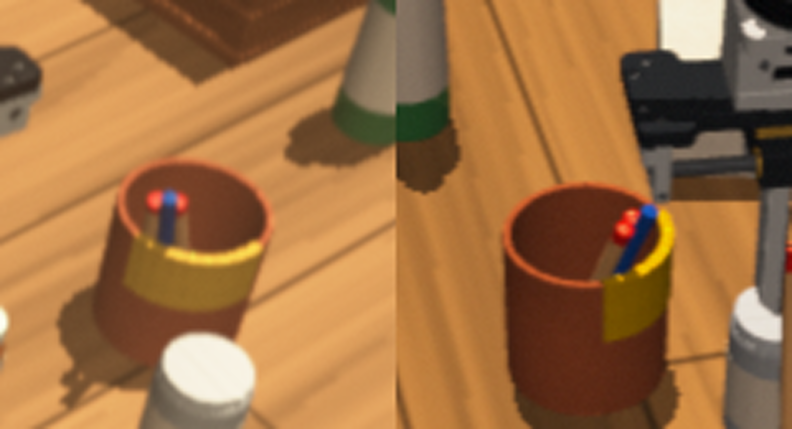

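The approach to C's slot was too low and swept the other three to the left of the yellow. They are still leaning on it with tops at y ≈ -20 to -45 mm, inside the limits. C is still held, so I'll check it in the hand and insert it from higher up at y = +25.

```bash
sed -i 's/L+.165/L+.225/' h.py; python3 - <<'E'
from h import *
r.move_l([.60,-.05,.42],vel=.2); r.hold(.3); e=telemetry.current_ee_pos(); print(telemetry.current_opening())
m=[]
for c in ("scene","side"):
    vision.snapshot(c)
    for n in ("rod0","rod0_top"):
        for d in models.mark_of(n,c)[:5]:
            v=np.array(d["at"])-e
            if np.hypot(*v[:2])<.12 and v[2]>-.25: print(c,n,v,d["score"])
print(telemetry.current_t())
E
```

```text
0.011583952441692589
scene rod0 [-0.0075 -0.0525 -0.1571] 0.78
side rod0 [-0.0053 -0.0505 -0.1607] 0.85
side rod0_top [-0.0027  0.0002  0.0092] 0.74
78.4417
```

C has rotated 0.31 rad in the grip. I'll compensate for that with the flipped grasp, so the gripper leans away from the other rods.

```bash
sed -i 's/def insert(k,L,u_hand=None,open_=.026):/def insert(k,L,u_hand=None,open_=.026,s=1):/; s/M=frame(-u,\[\*ew,0\])/M=frame(-u,[*(s*ew),0])/' h.py; python3 - <<'E'
from h import *
v=np.array([0,.0515,.159]); M0=frame([0,0,-1],ROWC); c=M0[:,1]; v=v-c*(v@c); v/=np.linalg.norm(v); uh=M0.T@v
SL["C"]=(.025,6); L=.168
f,u,ew=slot(.025,6,L)
ok={}
for s in (-1,1):
    M=frame(-u,[*(s*ew),0]); M=R.align_vectors([u],[M@uh])[0].as_matrix()@M
    # keep closing line in the rod's radial plane
    J=[inverse_kinematics(f+u*(L+h),q(M)) for h in (.001,.225)]; ok[s]=all(j is not None for j in J); print(s,J,M[:,2],M[:,1])
s=-1 if ok[-1] else 1
print(insert("C",L,uh,s=s))
p=telemetry.current_ee_pos()
r.move_l(p+[0,0,.10],vel=.2)
r.move_to([.60,-.05,.36],q(frame([0,0,-1],ROWC)))
crock_view("c9"); print(telemetry.current_t())
E
```

```text
-1 [array([ 0.292 ,  0.7383,  0.9418,  0.0558,  1.9008, -2.2656]), None] [-0.4224 -0.0719 -0.9036] [-0.7679  0.5579  0.3146]
1 [array([0.0866, 0.4666, 1.4583, 0.4632, 1.277 , 0.6156]), array([0.0214, 0.4647, 0.9415, 0.4489, 1.7725, 0.7835])] [-0.0621  0.4239 -0.9036] [ 0.7679 -0.5579 -0.3146]
C hit1 False
hit2 True 0.0008980764265448526
True
scene brush_top [ 0.072  -0.0347  0.1909] 0.42
scene rod0_top [ 0.0678 -0.0177  0.1647] 0.42
side brush_top [ 0.0707 -0.0356  0.1952] 0.55
side rod0_top [ 0.0677 -0.017   0.1573] 0.57
86.15
```

View pics/c9.png

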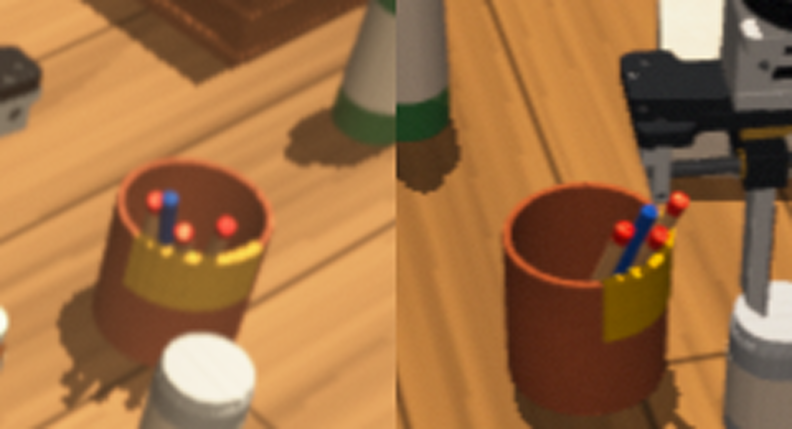

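All four now stand leaning on the yellow: rod tops in the crop at scene (155,200), (183,231) and (227,226), brush at (170,198). I'll triangulate the tops and re-centre the beaker on the mat.

```bash
python3 - <<'E'
from h import *
sc=vision.get_calibration("scene"); sd=vision.get_calibration("side")
S=[(155,200),(183,231),(227,226)]; D=[(624,232),(658,237),(680,203)]
for a,b in zip(S,D):
    u1=(a[0]/3.3+380,a[1]/3.3+160); u2=((b[0]-396)/3.3+240,b[1]/3.3+70)
    X,e=tri([(o,d[0]) for o,d in (ray(sc,[u1]),ray(sd,[u2]))]); X=tocrock(X)
    print(X,e,"tilt",np.arccos(min(1,(X[2]-.006)/.176)))
b=beaker().mean(0); print(b)
O=q(frame([0,0,-1],[1,0,0])); x,y=b[:2]
r.move_to([x,y,.25],O); gripper_to(.094)
hit=r.move_l([x,y,.068],vel=.12,guard=5); print(hit)
if not hit:
    gripper_to(.05,f_grip=15); print(telemetry.current_opening())
    r.move_l([x,y,.090],vel=.1); r.move_l([.673,-.022,.090],vel=.1)
    print(r.move_l([.673,-.022,.067],vel=.04,guard=5),telemetry.current_ee_pos())
    gripper_to(.094)
r.move_l(telemetry.current_ee_pos()*[1,1,0]+[0,0,.26],vel=.15)
r.move_to([.45,-.05,.36],O)
print(beaker()); crock_view("c10")
cv2.imwrite("pics/fin.png",vision.snapshot("scene")[:,:,::-1]); print(telemetry.current_t())
E
```

```text
[ 0.0526 -0.0379  0.1734] 0.0005727304543737442 tilt 0.31440897373213017
[ 0.0676 -0.0153  0.1591] 0.0005397054857225544 tilt 0.5155219804940997
[0.0695 0.0141 0.1696] 0.0009173769317075212 tilt 0.37738654254605974
[ 0.6466 -0.0397 -0.0008]
False
0.06755478780481751
True [ 0.6722 -0.0221  0.0677]
[[ 0.6789 -0.0247  0.0045]
 [ 0.6733 -0.024   0.002 ]]
scene brush_top [ 0.07   -0.0366  0.1918] 0.42
scene rod0_top [ 0.0714 -0.0189  0.1641] 0.42
scene rod0_top [ 0.0515 -0.0343  0.1759] 0.27
side brush_top [ 0.0676 -0.0338  0.1944] 0.55
side rod0_top [ 0.07   -0.019   0.1586] 0.42
95.175
```

View pics/fin.png

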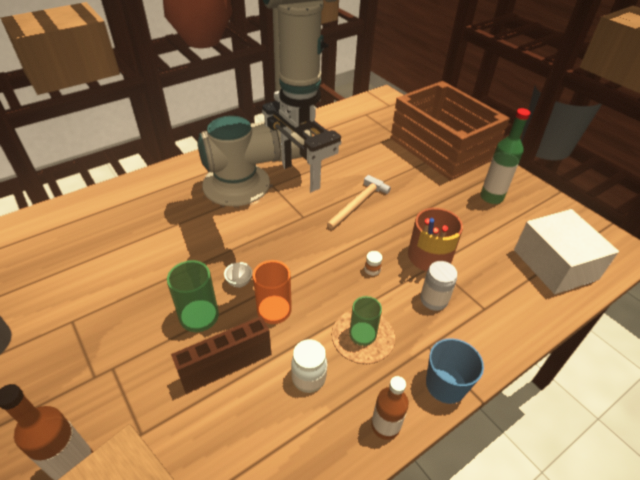

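The beaker stands on the mat at (365,325), the rack is empty, all four lean in the crock, and the bystanders are in place. Handing in.

```bash
python3 -c "
from h import *
r.hold(.5); print(r.sign_off())"
```

```text
the job is handed in; nothing more can be done
None
```

The job is handed in, but I got no verdict back. The beaker was scrubbed with three full strokes and stands on the mat, and the brush and all three rods lean in the crock on the yellow. Along the way, the beaker was knocked aside and the first strokes hit its rim, so I redid them. Later I bumped the three pieces already in the crock, but they still measured within limits.

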